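# Bed a whetstone down on its two strips

### The arm

A 6-joint arm with a two-finger parallel gripper is mounted at the origin on the work surface. World frame = base frame: x ahead of the robot, y to its left, z up, the work surface at z = 0. Lengths are in m, angles in rad, forces in N, time in s.
With the tool pointing down it reaches from about 0.25 to 0.725 m from the base axis. Payload 4 kg.
Tool frame: the origin (TCP) lies on the centre line of the jaws, within the pads' length; the fingertips stand 25 mm ahead of it and the grasp point (between the pads) lies 6 mm ahead of it (r.finger_overhang is the y of the fingertips in the tool frame, in m); y points along the fingers, x is the direction in which the jaws open and shut, and the axes are right-handed (so a half turn about y gives the same grasp; the last joint's range is limited). The gripper opens to 85 mm and grips with 20 to 120 N. Pads are 22 mm wide; open, the fingers measure 114 mm over their backs; the gripper's body (76 mm by 85 mm) begins 54 mm behind the grasp point. The pads swing forward as they close: fully open they stand 13 mm farther back than shut.
Start: joints at [1.283, 0.241, 0.005, 1.335, 0, 1.571], TCP at [0.142, 0.479, 0.227] pointing down, gripper open.
Joint ranges: [-2.72, 2.72], [-1.05, 1.87], [-1.09, 1.28], [-1.99, 2.15], [-1.42, 1.44], [-3.14, 3.14]. Speed limits (rad/s): [2.79, 2.79, 3.14, 3.14, 3.14, 3.14].

### API

Orientations are given as a 3x3 rotation matrix whose columns are the frame's x, y, z axes.
In Python, from plant import sensors, imaging, r gives the robot as it stands. The module is installed in compiled form; this text tells all that it offers.
- The arm moves only by the tool drive_tool, never from a script. Its argument "motion" is a list of rows, each an object with "dp": the shift along the tool's x, y, z in mm, a list of three; "rotation": the turn, a rotation vector about the tool's x, y, z in degrees, a list of three; "grip": the opening, from 0 (shut) to 1 (fully open). In form: [{"dp": [tx, ty, tz], "rotation": [rx, ry, rz], "grip": grip}, ...]. A call has 1 to 8 rows; each row shifts and turns the commanded pose from where the row before left it, along the tool's axes as they then stand; what a row does not reach is not made up. A row lasts 1/8 s, in which the tool goes at most 62.5 mm and 10.7 degrees, less where a joint would pass 70% of its speed; a pose out of reach is approached as far as the arm can. A call with a gripper value outside its range is refused whole. The fingers move at their own pace and stop on an object; "newtons" is the grip in N (left out, the last holds). Time passes only in rows, so rows that do not move let the fingers close. It gives the time, the measured TCP pose, the force and the opening at its end, in the units of the state.
- sensors.get_obs(): the state, without advancing time (a new reading comes with each control period).
- imaging.camera(name): name is "scene" or "side" or "wrist"; returns the picture (384x512x3 uint8, red, green, blue); there is no depth.
- imaging.calibration(name): a dict with "mtx" (3x3 intrinsics, pixels), "D" ([k1, k2, p1, p2, k3] as OpenCV has them; the pictures are not rectified), "position" and "orientation" of the camera in the world; the wrist camera has in their place "mount" (4x4, takes a point from camera to tool coordinates, whose origin is the TCP and whose axes are the tool frame's). Camera axes: x right, y up, looking along -z (the intrinsics and any distortion apply to the point x, -y, -z); pixel columns grow to the right and rows downward; lengths in m; the calibration is good to about 2 mm. A picture is of the moment at which its call begins: read the wrist's pose just before it. calibration takes no time and is no camera call.
- r.finish_job(): hands the job in, once; it reports no verdict.
The state is a dict: "clock": time; "joints": joint angles; "dq": joint speeds; "joint_efforts": joint torques, N m; "eef_pos": TCP position; "ee_rot": TCP orientation; "ft_force": force on the tool from outside, world axes, zero at the start; "wrist_torque": the same for the moment, N m; "width": finger opening in m.
Only numpy, scipy, OpenCV 4.12 (cv2) and the standard library are available. Lean on these libraries where they do the work, as an engineer would, in place of code of your own. Each camera call takes 0.05 s, during which the arm holds its last target. There are 200 camera calls.

### The job

The sharpening stone on the market counter is nipped in its holder but stands too high, and the two steel T-shaped strips under it are partly pulled out. Push both strips fully home, until their heads meet the side of the holder's bed, then press or tap the stone down at both ends until it bears firmly on both strips, so that neither can slide any more. The stone is brittle: be gentle, never over 30 N on it, and leave the things around it alone.

Things in the scene. Friction and masses are not known exactly. Their poses are not given: they have to be found in the camera images.
- holder: Fixed grey whetstone holder: bed 270 (x) by 90 mm (y), flat top 40 mm above the underside. Dark steel jaws at both ends rise to 75 mm; a clamp screw sticks out to x = +182 mm. Origin: centre of the underside, z up. Two strip channels cross the bed along y at x = -65 and +65 mm, between ribs 4 mm high. A strip is home when its head meets the bed's side face at y = +45 mm.
- stone: Whetstone, grey block 200 (x) by 70 (y) by 25 mm, about 0.75 kg, nipped end to end in the jaws. Origin: centre of its underside; axes as the holder's but for a pitch. It only rises, sinks and pitches; each end moves by itself, stiffly, and stays put. Under it, over each strip, is a worn rubber foot of unknown height, 1 to 11 mm, not alike, so an end has 2 to 16 mm to sink and the seated stone need not be level. Cracks above 30 N.
- stone_near_top (a point): Point in the stone's top face on its middle line, above the strip in the holder's -x channel (the stone's x = -65 mm): a good place to press that end. The end sinks under some 3 to 8 N and stops hard on the strip; a push of some 11 to 18 N once it has stopped leaves it bearing firmly.
- stone_far_top (a point): Point in the stone's top face on its middle line, right above the strip in the holder's +x channel (the stone's x = +65 mm): a good place to press that end, which behaves as the near one.
- strip_near: Loose steel T-strip, 0.18 kg, in the holder's -x channel under the stone. Bar 14 mm wide (x), y from -105 to 0, z from 0 to 12 mm; crosswise head 32 mm wide (x), y from 0 to 10, z from -6 to 12 mm. Origin: where the bar's underside meets the head's inner face. Starts 10 to 28 mm out, towards the holder's +y; slides at 1 to 2 N while free. Home: origin at the holder's (-65, 45, 40) mm.
- strip_far: Loose steel T-strip like strip_near, in the holder's +x channel. Home: origin at the holder's (65, 45, 40) mm.
- strip_near_head (a point): Centre of the outer (+y) face of strip_near's head: the face to push, 32 mm wide and 18 mm high; it is pushed towards the holder's -y.
- strip_far_head (a point): Centre of the outer (+y) face of strip_far's head, the same size.
- jar: Bystander: closed amber glass jar, 72 mm across, 85 mm high. Origin: centre of its underside.
- tub: Bystander: open white plastic tub 150 x 110 x 50 mm. Origin: centre of its underside.
- bowl: Bystander: steel bowl, 110 mm across, 50 mm high. Origin: centre of its underside.
Not all that is in view belongs to the job. What is shaped like the strip_far but blue is not meant.

How it is judged:
On the way, in this order (a step that is already met when the one before it is completed fails the run):
1. both strips are pushed home: heads within 3 mm of the bed's side face (y of strip_near in the frame of holder between 0.04 and 0.048 m and z of each of strip_near, strip_far in the frame of holder below 0.043 m and y of strip_far in the frame of holder between 0.04 and 0.048 m), for 0.1 s.
2. the stone bears on both strips with more than 3 N each (all of step 1 and contact force between stone and strip_near above 3 N and contact force between stone and strip_far above 3 N), for 0.2 s.
At the end, for the whole second after the job is handed in: Both strips lie flat in their channels with their heads within 3 mm of the bed's side face, and the stone, let go, at rest, bears on each of them with more than 3 N (all of step 2 and linear speed of stone below 0.005 m/s); the robot touches nothing.
It fails at once if the stone is pressed with more than 30 N (contact force between any of the fingers, the arm and stone above 30 N).
It fails at once if a bystander is moved by more than 15 mm (distance of any of jar, tub, bowl from where it was at the start of the episode above 0.015 m).
It also fails if it takes over 61 s, if anything falls off the work surface, if the arm or the gripper's body presses on something with over 40 N, if the wrist force passes 120 N, or if a joint passes its speed limit or range.

## Working session

There is one attempt and no reset: what is moved stays moved. The work goes in short steps, Python scripts to look and compute and a tool call to move; the robot and the scene stay as the last step left them, time stands still between calls to the robot, and variables do not carry over. Pictures are saved under pics/ and viewed, about 8 in all and at most 12, crops included, and the job is handed in when it is done.

Besides the shell and the picture viewer there is one more tool, called after "Emit:" as name(argument=value, ...), one argument or row to a line, values as JSON. drive_tool: Moves the arm, as the interface text tells. Its arguments: {"type":"object","properties":{"motion":{"type":"array"},"newtons":{"type":"number"}},"required":["motion"]}

```bash
mkdir -p pics; python3 - <<'E'
from plant import sensors, imaging, r
import cv2, numpy as np
o=sensors.get_obs()
for k in o: print(k,np.round(o[k],4).tolist())
print(r.finger_overhang)
for n in ("scene","side"):
    cv2.imwrite(f"pics/{n}0.png",cv2.resize(imaging.camera(n)[:,:,::-1],(800,600),interpolation=cv2.INTER_CUBIC))
for n in ("scene","side","wrist"):
    c=imaging.calibration(n); print(n,{k:np.round(v,4).tolist() for k,v in c.items()})
E
```

```text
clock 0.0
joints [1.283, 0.2414, 0.0037, 1.3352, -0.0, 1.5708]
dq [0.0002, -0.0009, 0.0008, -0.0001, -0.0009, 0.002]
joint_efforts [-0.0014, -37.2319, 25.2406, 0.0169, 0.0002, 0.0]
eef_pos [0.1417, 0.4788, 0.226]
ee_rot [[0.2838, -0.0006, -0.9589], [0.9589, -0.0021, 0.2838], [-0.0021, -1.0, -0.0]]
ft_force [-0.2053, -0.2129, 0.8644]
wrist_torque [-0.0086, -0.0036, 0.1116]
width 0.0858
0.025
scene {'mtx': [[404.2943, 0.0, 254.3407], [0.0, 404.2943, 196.8584], [0.0, 0.0, 1.0]], 'D': [0.0132, 0.0, 0.0, 0.0, 0.0], 'position': [1.5629, 0.1761, 0.7878], 'orientation': [[-0.1874, -0.5956, 0.7811], [0.9823, -0.1087, 0.1528], [-0.0061, 0.7959, 0.6054]]}
side {'mtx': [[369.4863, 0.0, 254.4525], [0.0, 369.4863, 194.3489], [0.0, 0.0, 1.0]], 'D': [-0.1116, 0.0, 0.0, 0.0, 0.0], 'position': [-0.1064, -0.8971, 0.7526], 'orientation': [[0.7433, 0.3565, -0.5661], [-0.6686, 0.3677, -0.6464], [-0.0223, 0.8589, 0.5116]]}
wrist {'mtx': [[334.1467, 0.0, 259.1909], [0.0, 334.1467, 192.6654], [0.0, 0.0, 1.0]], 'D': [-0.0405, 0.0, 0.0, 0.0, 0.0], 'mount': [[1.0, -0.0001, 0.0015, -0.0003], [0.0015, 0.2714, -0.9625, -0.1469], [-0.0003, 0.9625, 0.2714, 0.0688], [0.0, 0.0, 0.0, 1.0]]}
```

View pics/scene0.png

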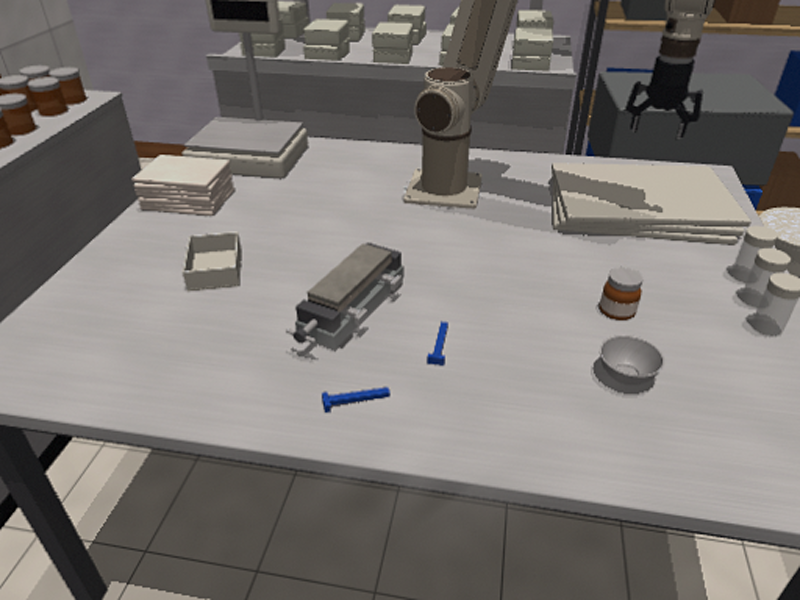

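View pics/side0.png

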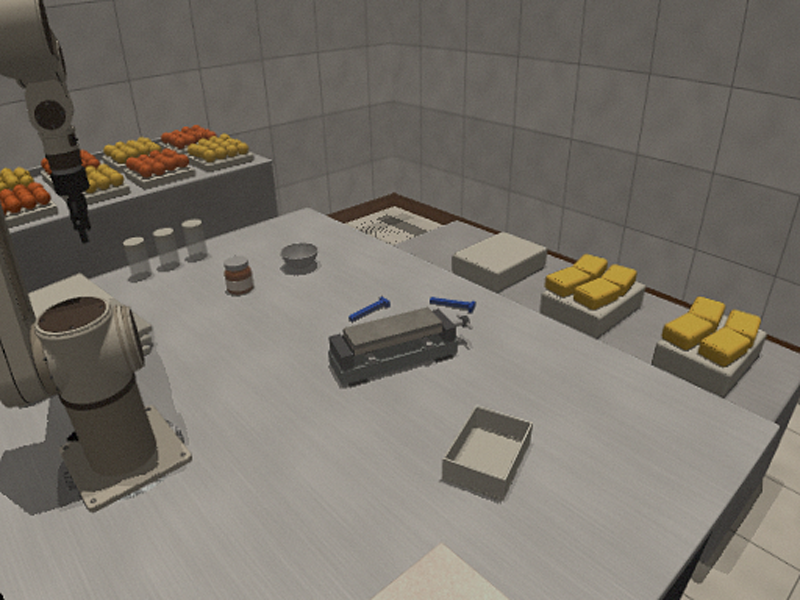

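The scene view shows the holder at about (350,290), with the clamp screw end at (300,335) and two grey strip heads on its +y side near (395,268) and (345,305). Two loose blue T-strips at (440,345) and (355,398) are decoys, because the steel ones sit in the holder. I'll confirm this in an enlarged crop.

```bash
python3 - <<'E'
import cv2, numpy as np
from plant import imaging
a=np.mean([imaging.camera("scene")[:,:,::-1].astype(float) for _ in range(3)],0).astype(np.uint8); b=imaging.camera("side")[:,:,::-1]
cv2.imwrite("pics/s.png",a);cv2.imwrite("pics/d.png",b)
A=cv2.resize(a[145:235,175:275],(800,720)[:2] if 0 else (660,594),interpolation=cv2.INTER_CUBIC)
cv2.imwrite("pics/crop1.png",A)
E
```

```text
(no output)
```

View pics/crop1.png

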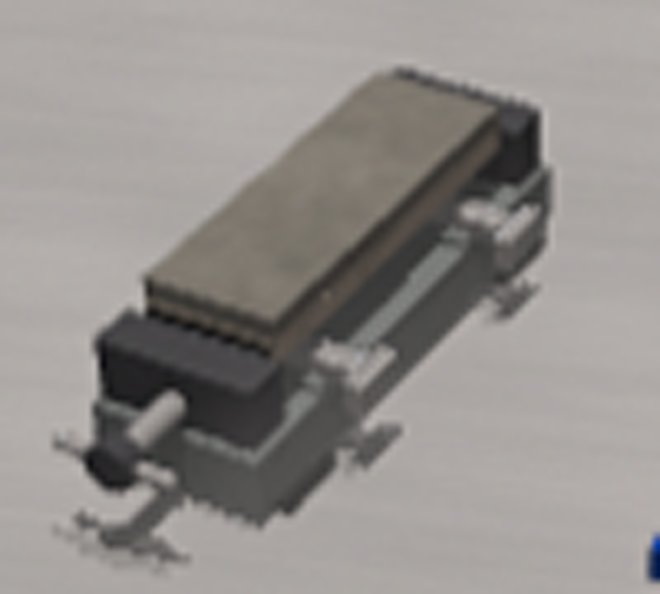

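The crop shows two light-grey steel strip heads on the holder's +y side, near at about (505,225) and far at about (355,360), both pulled out. The stone stands high, and the +x end carries the screw. I'll fit the holder pose from the bed corners.

```bash
cat > h.py <<'E'
import numpy as np, cv2
from scipy.optimize import least_squares
from plant import imaging, sensors
def cam(name, o=None):
    c=imaging.calibration(name)
    if name=="wrist":
        T=np.eye(4);T[:3,:3]=o["ee_rot"];T[:3,3]=o["eef_pos"];T=T@np.array(c["mount"]);R,p=T[:3,:3],T[:3,3]
    else: R,p=np.array(c["orientation"]),np.array(c["position"])
    return R@np.diag([1,-1,-1.]),p,np.array(c["mtx"]),np.array(c["D"])
def proj(C,P):
    R,p,K,D=C; return cv2.projectPoints(np.atleast_2d(P).astype(float),cv2.Rodrigues(R.T)[0],-R.T@p,K,D)[0][:,0]
def ray(C,uv):
    R,p,K,D=C; q=cv2.undistortPoints(np.array(uv,float).reshape(-1,1,2),K,D)[:,0]
    return p,np.c_[q,np.ones(len(q))]@R.T
def atz(C,uv,z):
    p,d=ray(C,uv); return p+d*((np.array(z)-p[2])/d[:,2])[:,None]
def H(x,y,a,P):
    P=np.atleast_2d(P); c,s=np.cos(a),np.sin(a)
    return P@np.array([[c,-s,0],[s,c,0],[0,0,1]]).T+[x,y,0]
E
python3 - <<'E'
from h import *
C=cam("scene")
s=lambda L:np.array(L)/6.6+[175,145]-0.4
uv=s([(255,462),(262,522),(550,170),(548,245),(95,403)])
P=np.array([(135,45,40),(135,45,0),(-135,45,40),(-135,45,0),(135,-45,40)])/1e3
f=least_squares(lambda v:(proj(C,H(*v,P))-uv).ravel(),[.5,0,0.])
x,y,a=f.x;print(f.x,np.degrees(a)); print(f.fun.reshape(-1,2).round(1))
su=s([(145,278),(278,325),(497,105),(385,75)])
for z in (.075,.08,.085,.09): 
    w=atz(C,su,[z]*4); h=(w-[x,y,0])@np.array([[np.cos(a),-np.sin(a),0],[np.sin(a),np.cos(a),0],[0,0,1]]); print(z,(h*1e3).round().tolist())
for n,uv in(("tub",(213,262)),("jar",(620,312)),("bowl",(628,380)),("blue",(440,345))): print(n,atz(C,[np.array(uv)*.64],[0.01]).round(3))
E
```

```text
[ 0.56180655 -0.11304906 -0.32223075] -18.462461762946788
[[ 0.   0.3]
 [-0.1  1.7]
 [ 0.4 -0.7]
 [ 0.7 -2.2]
 [-0.9 -0.1]]
0.075 [[83.0, -48.0, 75.0], [83.0, 25.0, 75.0], [-123.0, 20.0, 75.0], [-121.0, -45.0, 75.0]]
0.08 [[88.0, -43.0, 80.0], [89.0, 29.0, 80.0], [-116.0, 24.0, 80.0], [-114.0, -40.0, 80.0]]
0.085 [[93.0, -39.0, 85.0], [94.0, 33.0, 85.0], [-109.0, 28.0, 85.0], [-107.0, -36.0, 85.0]]
0.09 [[99.0, -34.0, 90.0], [100.0, 37.0, 90.0], [-103.0, 32.0, 90.0], [-100.0, -31.0, 90.0]]
tub [[ 0.467 -0.46   0.01 ]]
jar [[0.494 0.422 0.01 ]]
bowl [[0.693 0.418 0.01 ]]
blue [[0.659 0.081 0.01 ]]
```

Emit:
drive_tool(
  motion=[
    {"dp":[-36,0,-47],"rotation":[0,0,0],"grip":0},
    {"dp":[-36,0,-47],"rotation":[0,0,0],"grip":0},
    {"dp":[-36,0,-47],"rotation":[0,0,0],"grip":0},
    {"dp":[-36,0,-47],"rotation":[0,0,0],"grip":0},
    {"dp":[-36,0,-47],"rotation":[0,0,0],"grip":0},
    {"dp":[-36,0,-47],"rotation":[0,0,0],"grip":0},
    {"dp":[-36,0,-47],"rotation":[0,0,0],"grip":0},
    {"dp":[-36,0,-47],"rotation":[0,0,0],"grip":0},
  ],
)

```text
clock: 1.3
eef_pos: [0.4217, 0.0948, 0.2272]
ee_rot: [[0.284, 0.001, -0.959], [0.959, 0.0, 0.284], [0.001, -1.0, -0.001]]
ft_force: [1.3, 0.2, 0.4]
width: -0.0002
```

Emit:
drive_tool(
  motion=[
    {"dp":[-36,0,-47],"rotation":[0,0,0],"grip":0},
    {"dp":[-36,0,-47],"rotation":[0,0,0],"grip":0},
    {"dp":[-36,0,-47],"rotation":[0,0,0],"grip":0},
    {"dp":[-36,0,-47],"rotation":[0,2,0],"grip":0},
    {"dp":[0,0,0],"rotation":[0,0,0],"grip":0},
    {"dp":[0,0,0],"rotation":[0,0,0],"grip":0},
    {"dp":[0,0,0],"rotation":[0,0,0],"grip":0},
  ],
)

```text
clock: 2.17
eef_pos: [0.5595, -0.0938, 0.2272]
ee_rot: [[0.316, -0.0, -0.949], [0.949, 0.0, 0.316], [0.0, -1.0, 0.0]]
ft_force: [0.4, -0.2, 0.2]
width: 0.0002
```

```bash
python3 - <<'E'
from h import *
import pickle
o=sensors.get_obs(); im=imaging.camera("wrist")[:,:,::-1]
pickle.dump(o,open("o1.pkl","wb")); cv2.imwrite("pics/w1raw.png",im)
print(o["clock"],o["eef_pos"],o["ee_rot"],o["ft_force"],o["width"])
C=cam("wrist",o); v=(.5618,-.1130,-.3222)
print(proj(C,H(*v,np.array([(135,45,40),(-135,45,40),(-135,-45,40),(135,-45,40)])/1e3)).round())
cv2.imwrite("pics/w1.png",cv2.resize(im,(800,600),interpolation=cv2.INTER_CUBIC))
E
```

```text
2.175 [ 0.55949837 -0.09379568  0.22716937] [[ 3.15707833e-01 -1.57149773e-04 -9.48856438e-01]
 [ 9.48856441e-01  1.98585717e-04  3.15707801e-01]
 [ 1.38815927e-04 -9.99999968e-01  2.11807640e-04]] [ 0.35191983 -0.24857371  0.23512818] 0.00015823281142416051
[[284. 292.]
 [290.  34.]
 [193.  34.]
 [205. 292.]]
```

View pics/w1.png

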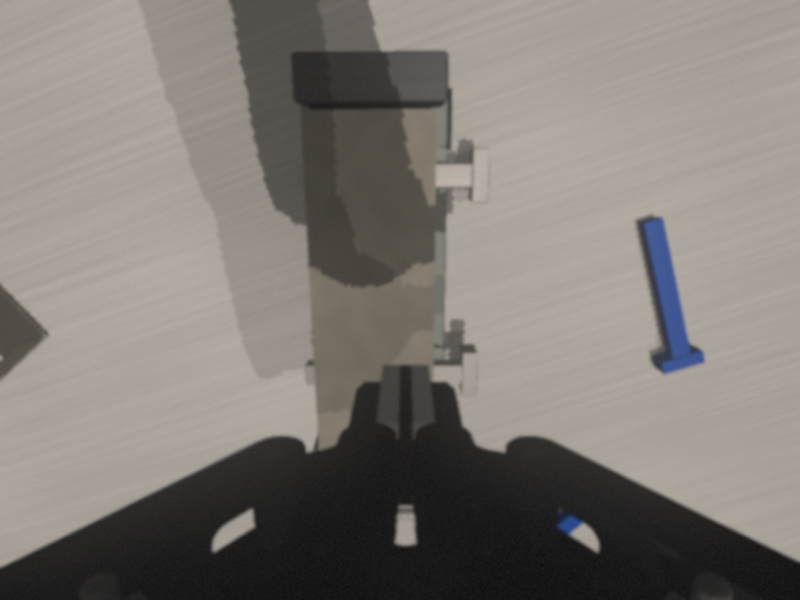

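Wrist view (image up is towards the robot): the near head is at (481,175), the far head at (469,370) and the near jaw at (292–448, 52–103). Both grey heads stand out on the +y side, and the blue strip is far off at (670,300).

```bash
python3 - <<'E'
from h import *
import pickle
o=pickle.load(open("o1.pkl","rb")); C=cam("wrist",o); x,y,a=(.5618,-.1130,-.3222)
Rz=np.array([[np.cos(a),-np.sin(a),0],[np.sin(a),np.cos(a),0],[0,0,1]])
L=[("nh out",490,150,52),("nh out",490,201,52),("nh in",474,148,52),("nbar",455,176,52),("fh out",477,347,52),("fh out",477,393,52),("fbar",450,373,52),
("jaw",292,52,75),("jaw",448,52,75),("jawin",447,100,75),("jawin",300,103,75),("bededge",446,250,40),("bededge",445,320,40),("stone+y",436,270,90),("stone-y",309,270,90)]
for n,u,v,z in L:
    w=atz(C,[((u+.5)/1.5625-.5,(v+.5)/1.5625-.5)],[z/1e3]); print(n,w[0].round(4),((w-[x,y,0])@Rz*1e3).round(1)[0])
E
```

```text
nh out [ 0.5073 -0.0241  0.052 ] [-79.9  67.1  52. ]
nh out [ 0.5361 -0.0324  0.052 ] [-49.9  68.3  52. ]
nh in [ 0.5032 -0.0328  0.052 ] [-81.   57.5  52. ]
nbar [ 0.5152 -0.0483  0.052 ] [-64.7  46.6  52. ]
fh out [ 0.6246 -0.0666  0.052 ] [44.9 63.9 52. ]
fh out [ 0.6565 -0.0758  0.052 ] [78.  65.2 52. ]
fbar [ 0.6367 -0.0889  0.052 ] [63.4 46.6 52. ]
jaw [ 0.4247 -0.113   0.075 ] [-130.   -43.4   75. ]
jaw [ 0.4511 -0.0346  0.075 ] [-129.8   39.3   75. ]
jawin [ 0.4739 -0.0423  0.075 ] [-105.7   39.2   75. ]
jawin [ 0.4501 -0.1182  0.075 ] [-104.3  -40.3   75. ]
bededge [ 0.5589 -0.0666  0.04  ] [-17.4  43.   40. ]
bededge [ 0.6041 -0.0814  0.04  ] [30.1 43.4 40. ]
stone+y [ 0.5582 -0.0761  0.09  ] [-15.1  33.8  90. ]
stone-y [ 0.5358 -0.1432  0.09  ] [-15.1 -36.9  90. ]
```

Emit:
drive_tool(
  motion=[
    {"dp":[43,0,28],"rotation":[0,0,0],"grip":0},
    {"dp":[43,0,29],"rotation":[0,0,0],"grip":0},
    {"dp":[0,50,0],"rotation":[0,0,0],"grip":0},
    {"dp":[0,50,0],"rotation":[0,0,0],"grip":0},
    {"dp":[0,44,0],"rotation":[0,0,0],"grip":0},
    {"dp":[0,20,0],"rotation":[0,0,0],"grip":0},
    {"dp":[0,0,0],"rotation":[0,0,0],"grip":0},
    {"dp":[0,0,0],"rotation":[0,0,0],"grip":0},
  ],
)

```text
clock: 3.22
eef_pos: [0.5341, 0.0053, 0.0644]
ee_rot: [[0.316, 0.002, -0.949], [0.949, -0.0, 0.316], [0.001, -1.0, -0.002]]
ft_force: [0.2, 0.7, -0.3]
width: 0.0001
```

Emit:
drive_tool(
  motion=[
    {"dp":[-8,0,0],"rotation":[0,0,0],"grip":0},
    {"dp":[-6,0,0],"rotation":[0,0,0],"grip":0},
    {"dp":[-4,0,0],"rotation":[0,0,0],"grip":0},
    {"dp":[-4,0,0],"rotation":[0,0,0],"grip":0},
    {"dp":[-3,0,0],"rotation":[0,0,0],"grip":0},
    {"dp":[0,0,0],"rotation":[0,0,0],"grip":0},
    {"dp":[0,0,0],"rotation":[0,0,0],"grip":0},
  ],
)

```text
clock: 4.1
eef_pos: [0.5254, -0.0189, 0.0629]
ee_rot: [[0.317, -0.0, -0.948], [0.948, 0.0, 0.317], [0.0, -1.0, 0.0]]
ft_force: [-0.3, -0.3, 1.2]
width: -0.0002
```

Emit:
drive_tool(
  motion=[
    {"dp":[-3,0,0],"rotation":[0,0,0],"grip":0},
    {"dp":[-2,0,0],"rotation":[0,0,0],"grip":0},
    {"dp":[-2,0,0],"rotation":[0,0,0],"grip":0},
  ],
)

```text
clock: 4.47
eef_pos: [0.5231, -0.0258, 0.0629]
ee_rot: [[0.317, -0.0, -0.948], [0.948, -0.0, 0.317], [-0.0, -1.0, 0.0]]
ft_force: [0.2, -0.6, 0.4]
width: 0.0001
```

Emit:
drive_tool(
  motion=[
    {"dp":[-2,0,0],"rotation":[0,0,0],"grip":0},
    {"dp":[-1,0,0],"rotation":[0,0,0],"grip":0},
  ],
)

```text
clock: 4.72
eef_pos: [0.5221, -0.0286, 0.0629]
ee_rot: [[0.317, -0.0, -0.948], [0.948, 0.0, 0.317], [-0.0, -1.0, 0.0]]
ft_force: [0.5, 0.3, -0.3]
width: 0.0
```

Emit:
drive_tool(
  motion=[
    {"dp":[-2,0,0],"rotation":[0,0,0],"grip":0},
    {"dp":[0,0,0],"rotation":[0,0,0],"grip":0},
  ],
)

```text
clock: 4.97
eef_pos: [0.5215, -0.0305, 0.0629]
ee_rot: [[0.317, 0.0, -0.948], [0.948, 0.0, 0.317], [0.0, -1.0, -0.0]]
ft_force: [0.7, -0.2, -0.1]
width: 0.0001
```

```bash
python3 - <<'E'
from h import *
im=imaging.camera("wrist")[:,:,::-1]
cv2.imwrite("pics/w2.png",cv2.resize(im,(700,525),interpolation=cv2.INTER_CUBIC))
E
```

```text
(no output)
```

View pics/w2.png

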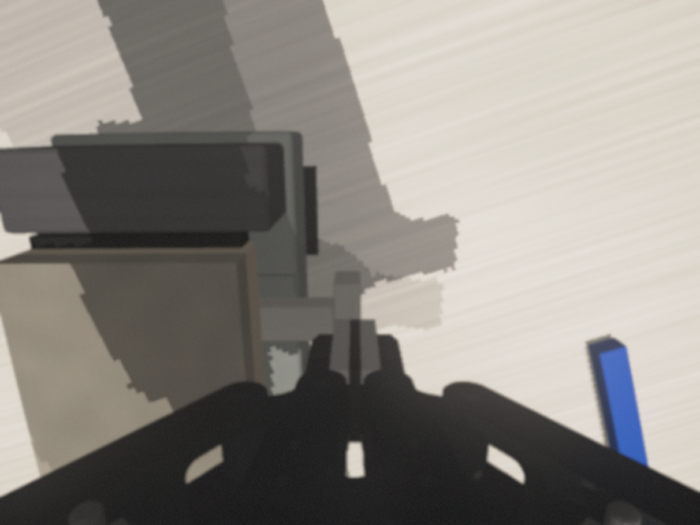

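```bash
python3 - <<'E'
from h import *
o=sensors.get_obs(); C=cam("wrist",o); p=np.array(o["eef_pos"]);R=np.array(o["ee_rot"])
k=700/512
for t in [(0,.025,.011),(0,.025,-.011),(.0145,.025,.011),(.007,.025,.011),(0,.006,.011)]:
    print(t,(proj(C,p+R@np.array(t))*k).round()[0])
x,y,a=(.5613,-.1144,-.3222)
Rz=np.array([[np.cos(a),-np.sin(a),0],[np.sin(a),np.cos(a),0],[0,0,1]])
for n,u,v,z in [("head in",333,290,52),("head out",360,290,52),("head top",347,272,52),("bededge",304,280,40),("bar",300,298,52),("bar",300,340,52),("jaw corner",283,145,75),("bed corner",300,133,40)]:
    w=atz(C,[(u/k,v/k)],[z/1e3]); print(n,((w-[x,y,0])@Rz*1e3).round(1)[0])
print((p-[x,y,0])@Rz)
E
```

```text
(0, 0.025, 0.011) [356. 286.]
(0, 0.025, -0.011) [356. 337.]
(0.0145, 0.025, 0.011) [392. 286.]
(0.007, 0.025, 0.011) [373. 286.]
(0, 0.006, 0.011) [356. 303.]
head in [-78.5  58.8  52. ]
head out [-78.5  68.6  52. ]
head top [-85.3  63.9  52. ]
bededge [-78.4  46.9  40. ]
bar [-75.4  46.6  52. ]
bar [-58.5  46.   52. ]
jaw corner [-130.4   46.2   75. ]
bed corner [-133.8   47.1   40. ]
[-0.06425289  0.06710428  0.06294643]
```

The head has not moved (outer edge still at y≈68 mm), and the finger seems to stand over it, not beside it. I'll check from the scene camera.

```bash
python3 - <<'E'
from h import *
o=sensors.get_obs(); p=np.array(o["eef_pos"]);R=np.array(o["ee_rot"])
im=imaging.camera("scene")[:,:,::-1]; C=cam("scene")
print([(((proj(C,p+R@np.array([0,t,0]))[0]+.5-[190,110])*6)).round().tolist() for t in (-.05,0,.006,.025)])
cv2.imwrite("pics/c2.png",cv2.resize(im[110:210,190:310],(720,600),interpolation=cv2.INTER_CUBIC))
E
```

```text
[[382.0, 320.0], [383.0, 400.0], [383.0, 409.0], [383.0, 439.0]]
```

View pics/c2.png

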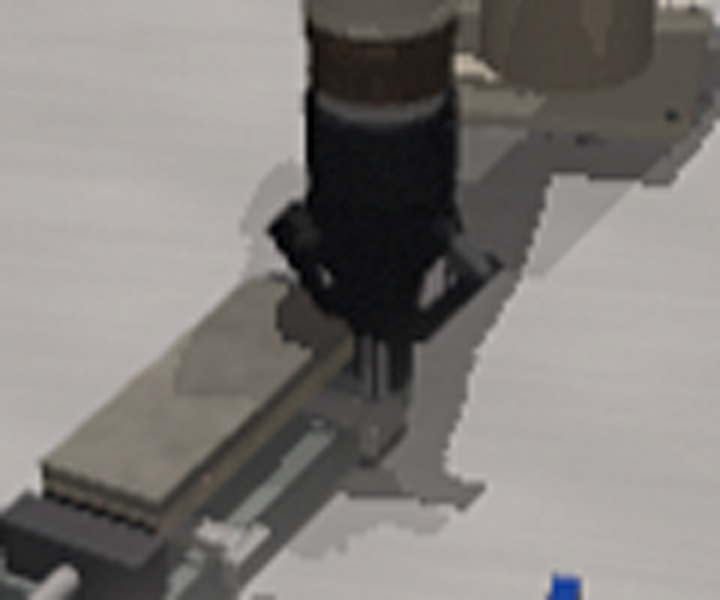

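The scene crop shows the shut fingertips ending at about row 395. A 25 mm overhang would put them at row 439, so they stop near the TCP height, above the head. I'll solve for the real tip position using both views.

```bash
python3 - <<'E'
from h import *
o=sensors.get_obs(); p=np.array(o["eef_pos"]);R=np.array(o["ee_rot"])
Cs=cam("scene");Cw=cam("wrist",o)
print(p)
for w in (.004,.008,.011):
  for t in (-.02,-.015,-.01,-.005,0,.005,.01):
    print(w,t,(proj(Cs,p+R@np.array([[-.009,t,-w],[.009,t,-w]]))*6+3-[190*6,110*6]).round().tolist(), (proj(Cw,p+R@np.array([[-.009,t,w],[.009,t,w]]))*700/512).round().tolist())
E
```

```text
[ 0.52155569 -0.03034078  0.06289807]Traceback (most recent call last):
  File "<stdin>", line 7, in <module>
ValueError: matmul: Input operand 1 has a mismatch in its core dimension 0, with gufunc signature (n?,k),(k,m?)->(n?,m?) (size 2 is different from 3)
```

```bash
python3 - <<'E'
from h import *
o=sensors.get_obs(); p=np.array(o["eef_pos"]);R=np.array(o["ee_rot"])
Cs=cam("scene");Cw=cam("wrist",o)
for w in (.004,.008,.011):
  for t in (-.02,-.01,0,.01):
    print(w,t,(proj(Cs,p+np.array([[-.008,t,-w],[.008,t,-w]])@R.T)*6+3-[190*6,110*6]).round().tolist(), (proj(Cw,p+np.array([[-.008,t,w],[.008,t,w]])@R.T)*700/512).round().tolist())
E
```

```text
0.004 -0.02 [[366.0, 368.0], [392.0, 376.0]] [[330.0, 355.0], [382.0, 355.0]]
0.004 -0.01 [[366.0, 384.0], [392.0, 392.0]] [[332.0, 340.0], [380.0, 340.0]]
0.004 0 [[366.0, 400.0], [392.0, 408.0]] [[333.0, 328.0], [379.0, 328.0]]
0.004 0.01 [[366.0, 415.0], [393.0, 423.0]] [[334.0, 317.0], [378.0, 317.0]]
0.008 -0.02 [[362.0, 372.0], [389.0, 380.0]] [[330.0, 343.0], [382.0, 343.0]]
0.008 -0.01 [[362.0, 388.0], [389.0, 396.0]] [[331.0, 329.0], [381.0, 329.0]]
0.008 0 [[362.0, 403.0], [389.0, 412.0]] [[333.0, 317.0], [379.0, 317.0]]
0.008 0.01 [[363.0, 419.0], [389.0, 427.0]] [[334.0, 307.0], [378.0, 307.0]]
0.011 -0.02 [[359.0, 375.0], [386.0, 383.0]] [[330.0, 334.0], [383.0, 334.0]]
0.011 -0.01 [[359.0, 390.0], [386.0, 399.0]] [[331.0, 321.0], [381.0, 321.0]]
0.011 0 [[360.0, 406.0], [386.0, 414.0]] [[333.0, 309.0], [379.0, 309.0]]
0.011 0.01 [[360.0, 422.0], [386.0, 430.0]] [[334.0, 299.0], [378.0, 299.0]]
```

Both views agree on tips about 10 mm behind the reported TCP, with a half thickness of about 8 mm. So I'll back out, go 34 mm lower, lean the tool 15° away from the stone, and push again.

Emit:
drive_tool(
  motion=[
    {"dp":[14,0,0],"rotation":[0,0,0],"grip":0},
    {"dp":[14,0,0],"rotation":[0,0,0],"grip":0},
    {"dp":[0,17,0],"rotation":[0,0,0],"grip":0},
    {"dp":[0,17,0],"rotation":[0,0,0],"grip":0},
    {"dp":[0,0,0],"rotation":[0,0,8],"grip":0},
    {"dp":[0,0,0],"rotation":[0,0,7],"grip":0},
    {"dp":[0,0,0],"rotation":[0,0,0],"grip":0},
    {"dp":[0,0,0],"rotation":[0,0,0],"grip":0},
  ],
)

```text
clock: 6.08
eef_pos: [0.5304, -0.0032, 0.0287]
ee_rot: [[0.306, -0.082, -0.949], [0.917, -0.245, 0.316], [-0.258, -0.966, 0.0]]
ft_force: [0.6, -0.3, -0.6]
width: -0.0001
```

Emit:
drive_tool(
  motion=[
    {"dp":[-7.7,2,0],"rotation":[0,0,0],"grip":0},
    {"dp":[-7.7,2,0],"rotation":[0,0,0],"grip":0},
    {"dp":[-3.9,1,0],"rotation":[0,0,0],"grip":0},
    {"dp":[-2.9,0.8,0],"rotation":[0,0,0],"grip":0},
    {"dp":[-2.9,0.8,0],"rotation":[0,0,0],"grip":0},
    {"dp":[-2.9,0.8,0],"rotation":[0,0,0],"grip":0},
  ],
)

```text
clock: 6.82
eef_pos: [0.5217, -0.0311, 0.0293]
ee_rot: [[0.306, -0.081, -0.949], [0.916, -0.245, 0.317], [-0.258, -0.966, -0.001]]
ft_force: [0.6, 2.8, 2.4]
width: -0.0003
```

Emit:
drive_tool(
  motion=[
    {"dp":[-1.9,0.5,0],"rotation":[0,0,0],"grip":0},
    {"dp":[-1,0.3,0],"rotation":[0,0,0],"grip":0},
  ],
)

```text
clock: 7.08
eef_pos: [0.5208, -0.0337, 0.0292]
ee_rot: [[0.306, -0.081, -0.948], [0.916, -0.245, 0.317], [-0.258, -0.966, -0.001]]
ft_force: [1.4, 4.9, 3.8]
width: -0.0
```

Emit:
drive_tool(
  motion=[
    {"dp":[-1,0.3,0],"rotation":[0,0,0],"grip":0},
    {"dp":[-1,0.3,0],"rotation":[0,0,0],"grip":0},
  ],
)

```text
clock: 7.32
eef_pos: [0.5208, -0.0339, 0.0293]
ee_rot: [[0.306, -0.08, -0.949], [0.918, -0.241, 0.316], [-0.254, -0.967, -0.001]]
ft_force: [1.6, 10.0, 4.4]
width: 0.0001
```

Emit:
drive_tool(
  motion=[
    {"dp":[-1,0.3,0],"rotation":[0,0,0],"grip":0},
    {"dp":[-1,0.3,0],"rotation":[0,0,0],"grip":0},
  ],
)

```text
clock: 7.58
eef_pos: [0.5207, -0.034, 0.0293]
ee_rot: [[0.305, -0.078, -0.949], [0.919, -0.238, 0.315], [-0.25, -0.968, -0.001]]
ft_force: [1.5, 15.1, 6.1]
width: 0.0001
```

Emit:
drive_tool(
  motion=[
    {"dp":[-1,0.3,0],"rotation":[0,0,0],"grip":0},
    {"dp":[-1,0.3,0],"rotation":[0,0,0],"grip":0},
  ],
)

```text
clock: 7.82
eef_pos: [0.5207, -0.0341, 0.0294]
ee_rot: [[0.305, -0.077, -0.949], [0.92, -0.234, 0.314], [-0.246, -0.969, -0.001]]
ft_force: [1.9, 21.7, 7.0]
width: 0.0003
```

Emit:
drive_tool(
  motion=[
    {"dp":[6,-1.6,0],"rotation":[0,0,0],"grip":0},
    {"dp":[15,-4,0],"rotation":[0,0,0],"grip":0},
    {"dp":[17,-4.4,0],"rotation":[0,0,0],"grip":0},
    {"dp":[0,0,-43],"rotation":[0,0,0],"grip":0},
    {"dp":[0,0,-43],"rotation":[0,0,0],"grip":0},
    {"dp":[0,0,-43],"rotation":[0,0,0],"grip":0},
    {"dp":[0,0,0],"rotation":[0,0,0],"grip":0},
    {"dp":[0,0,0],"rotation":[0,0,0],"grip":0},
  ],
)

```text
clock: 8.82
eef_pos: [0.652, -0.0433, 0.0275]
ee_rot: [[0.306, -0.085, -0.948], [0.916, -0.246, 0.317], [-0.26, -0.966, 0.003]]
ft_force: [-1.2, 0.3, 0.2]
width: -0.0002
```

```bash
python3 - <<'E'
from h import *
import pickle
o=sensors.get_obs(); im=imaging.camera("wrist")[:,:,::-1]
pickle.dump(o,open("o3.pkl","wb"))
x,y,a=(.5613,-.1144,-.3222)
Rz=np.array([[np.cos(a),-np.sin(a),0],[np.sin(a),np.cos(a),0],[0,0,1]])
print(o["eef_pos"],(np.array(o["eef_pos"])-[x,y,0])@Rz,o["ft_force"])
cv2.imwrite("pics/w3.png",cv2.resize(im,(800,600),interpolation=cv2.INTER_CUBIC))
E
```

```text
[ 0.65203808 -0.0432656   0.02751712] [0.06354379 0.09620648 0.02751712] [-1.20990529  0.30539022  0.17073176]
```

View pics/w3.png

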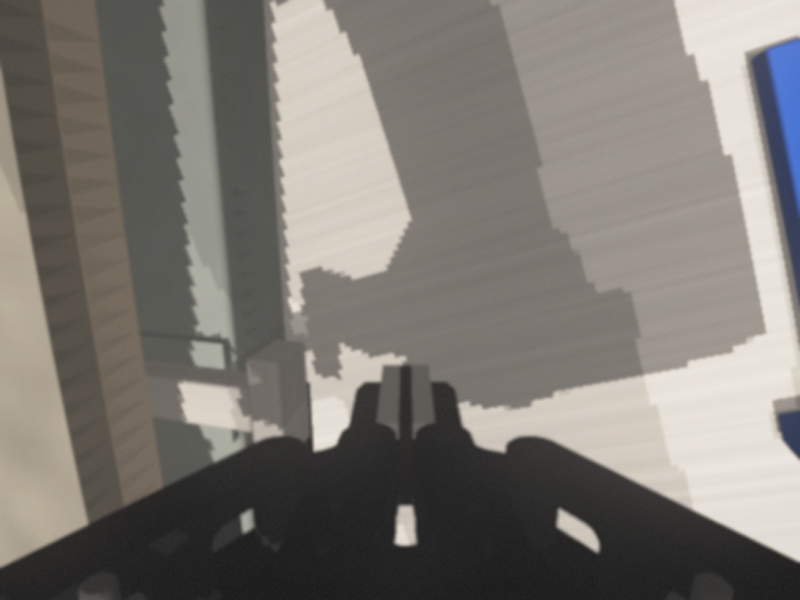

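The near strip is out of view. The far head is visible at (275,390), still out, left of the fingers. I'll push it the same way, expecting it to stop hard at TCP y≈63.5 mm.

Emit:
drive_tool(
  motion=[
    {"dp":[-7.7,2,0],"rotation":[0,0,0],"grip":0},
    {"dp":[-7.7,2,0],"rotation":[0,0,0],"grip":0},
    {"dp":[-3.9,1,0],"rotation":[0,0,0],"grip":0},
    {"dp":[-2.9,0.8,0],"rotation":[0,0,0],"grip":0},
    {"dp":[-2.9,0.8,0],"rotation":[0,0,0],"grip":0},
    {"dp":[-1.9,0.5,0],"rotation":[0,0,0],"grip":0},
    {"dp":[-1.9,0.5,0],"rotation":[0,0,0],"grip":0},
    {"dp":[-1.9,0.5,0],"rotation":[0,0,0],"grip":0},
  ],
)

```text
clock: 9.88
eef_pos: [0.6435, -0.0736, 0.0292]
ee_rot: [[0.306, -0.081, -0.949], [0.916, -0.245, 0.317], [-0.258, -0.966, -0.001]]
ft_force: [1.6, 3.4, 3.5]
width: -0.0003
```

Emit:
drive_tool(
  motion=[
    {"dp":[-1,0.3,0],"rotation":[0,0,0],"grip":0},
    {"dp":[-1,0.3,0],"rotation":[0,0,0],"grip":0},
  ],
)

```text
clock: 10.12
eef_pos: [0.6433, -0.0742, 0.0292]
ee_rot: [[0.306, -0.08, -0.949], [0.917, -0.243, 0.316], [-0.255, -0.967, -0.001]]
ft_force: [2.1, 8.4, 4.4]
width: -0.0001
```

Emit:
drive_tool(
  motion=[
    {"dp":[-1,0.3,0],"rotation":[0,0,0],"grip":0},
    {"dp":[-1,0.3,0],"rotation":[0,0,0],"grip":0},
  ],
)

```text
clock: 10.38
eef_pos: [0.6432, -0.0743, 0.0292]
ee_rot: [[0.305, -0.078, -0.949], [0.918, -0.24, 0.315], [-0.252, -0.968, -0.001]]
ft_force: [2.3, 12.1, 5.6]
width: -0.0002
```

Emit:
drive_tool(
  motion=[
    {"dp":[-1,0.3,0],"rotation":[0,0,0],"grip":0},
    {"dp":[-1,0.3,0],"rotation":[0,0,0],"grip":0},
  ],
)

```text
clock: 10.62
eef_pos: [0.6433, -0.0744, 0.0293]
ee_rot: [[0.304, -0.077, -0.949], [0.919, -0.237, 0.314], [-0.249, -0.969, -0.001]]
ft_force: [3.7, 16.4, 6.7]
width: -0.0003
```

Both strips stopped hard at the same depth (63.3 and 63.9 mm). I'll back off, rise and check from above.

Emit:
drive_tool(
  motion=[
    {"dp":[6,-1.6,0],"rotation":[0,0,0],"grip":0},
    {"dp":[16,-4,0],"rotation":[0,0,0],"grip":0},
    {"dp":[0,0,0],"rotation":[0,0,-8],"grip":0},
    {"dp":[0,-45,0],"rotation":[0,0,-7],"grip":0},
    {"dp":[0,-50,0],"rotation":[0,0,0],"grip":0},
    {"dp":[0,-50,0],"rotation":[0,0,0],"grip":0},
    {"dp":[-30,-50,17],"rotation":[0,0,0],"grip":0},
    {"dp":[-35,0,17],"rotation":[0,0,0],"grip":0},
  ],
)

```text
clock: 11.62
eef_pos: [0.5992, -0.1047, 0.2277]
ee_rot: [[0.316, 0.008, -0.949], [0.949, -0.003, 0.316], [0.0, -1.0, -0.009]]
ft_force: [0.5, -1.2, 0.1]
width: -0.0001
```

Emit:
drive_tool(
  motion=[
    {"dp":[0,0,0],"rotation":[0,0,0],"grip":0},
    {"dp":[0,0,0],"rotation":[0,0,0],"grip":0},
  ],
)

```text
clock: 11.88
eef_pos: [0.5969, -0.104, 0.2222]
ee_rot: [[0.318, -0.002, -0.948], [0.948, 0.0, 0.318], [-0.0, -1.0, 0.002]]
ft_force: [0.5, -0.5, -0.0]
width: 0.0
```

```bash
python3 - <<'E'
from h import *
import pickle
o=sensors.get_obs(); im=imaging.camera("wrist")[:,:,::-1]
pickle.dump(o,open("o4.pkl","wb"))
x,y,a=(.5613,-.1144,-.3222)
Rz=np.array([[np.cos(a),-np.sin(a),0],[np.sin(a),np.cos(a),0],[0,0,1]])
print(o["eef_pos"],(np.array(o["eef_pos"])-[x,y,0])@Rz,o["ft_force"],o["ee_rot"])
cv2.imwrite("pics/w4.png",cv2.resize(im,(800,600),interpolation=cv2.INTER_CUBIC))
E
```

```text
[ 0.59689848 -0.10396317  0.22216732] [0.03046176 0.02117217 0.22216732] [ 0.54595908 -0.48017833 -0.01799846] [[ 3.17739329e-01 -1.60542780e-03 -9.48176746e-01]
 [ 9.48178036e-01  1.56991480e-04  3.17739496e-01]
 [-3.61252148e-04 -9.99998699e-01  1.57211374e-03]]
```

View pics/w4.png

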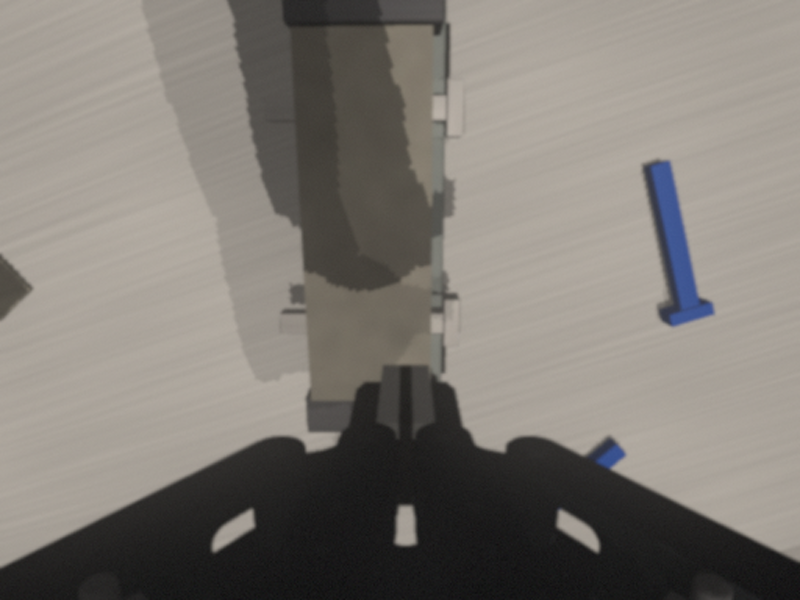

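Both heads now lie flush against the bed's side at (455,108) and (452,315). Next I'll press the far end from above with the shut fingertips, creeping down.

Emit:
drive_tool(
  motion=[
    {"dp":[-10,0,-17],"rotation":[0,0,0],"grip":0},
    {"dp":[-11,0,-17],"rotation":[0,0,0],"grip":0},
    {"dp":[0,50,0],"rotation":[0,0,0],"grip":0},
    {"dp":[0,45,0],"rotation":[0,0,0],"grip":0},
    {"dp":[0,20,0],"rotation":[0,0,0],"grip":0},
    {"dp":[0,7,0],"rotation":[0,0,0],"grip":0},
    {"dp":[0,0,0],"rotation":[0,0,0],"grip":0},
    {"dp":[0,0,0],"rotation":[0,0,0],"grip":0},
  ],
)

```text
clock: 12.92
eef_pos: [0.6239, -0.1346, 0.1023]
ee_rot: [[0.317, 0.002, -0.948], [0.948, -0.001, 0.317], [0.0, -1.0, -0.002]]
ft_force: [0.5, -0.2, 0.5]
width: 0.0
```

Emit:
drive_tool(
  motion=[
    {"dp":[0,2,0],"rotation":[0,0,0],"grip":0},
    {"dp":[0,2,0],"rotation":[0,0,0],"grip":0},
    {"dp":[0,1,0],"rotation":[0,0,0],"grip":0},
    {"dp":[0,1,0],"rotation":[0,0,0],"grip":0},
  ],
)

```text
clock: 13.42
eef_pos: [0.6227, -0.1347, 0.095]
ee_rot: [[0.317, 0.0, -0.948], [0.948, 0.0, 0.317], [0.0, -1.0, -0.0]]
ft_force: [-0.2, -0.1, -0.0]
width: -0.0002
```

Emit:
drive_tool(
  motion=[
    {"dp":[0,1,0],"rotation":[0,0,0],"grip":0},
    {"dp":[0,1,0],"rotation":[0,0,0],"grip":0},
    {"dp":[0,1,0],"rotation":[0,0,0],"grip":0},
  ],
)

```text
clock: 13.8
eef_pos: [0.6227, -0.1346, 0.0919]
ee_rot: [[0.317, -0.0, -0.948], [0.948, 0.0, 0.317], [-0.0, -1.0, 0.0]]
ft_force: [0.2, 0.5, -0.4]
width: 0.0003
```

Emit:
drive_tool(
  motion=[
    {"dp":[0,1,0],"rotation":[0,0,0],"grip":0},
    {"dp":[0,1,0],"rotation":[0,0,0],"grip":0},
    {"dp":[0,1,0],"rotation":[0,0,0],"grip":0},
    {"dp":[0,1,0],"rotation":[0,0,0],"grip":0},
  ],
)

```text
clock: 14.3
eef_pos: [0.6227, -0.1347, 0.0879]
ee_rot: [[0.317, -0.0, -0.948], [0.948, -0.0, 0.317], [-0.0, -1.0, -0.0]]
ft_force: [-0.2, -0.1, 0.2]
width: -0.0002
```

Emit:
drive_tool(
  motion=[
    {"dp":[0,1,0],"rotation":[0,0,0],"grip":0},
    {"dp":[0,1,0],"rotation":[0,0,0],"grip":0},
    {"dp":[0,1,0],"rotation":[0,0,0],"grip":0},
  ],
)

```text
clock: 14.68
eef_pos: [0.6228, -0.1347, 0.0854]
ee_rot: [[0.317, 0.0, -0.948], [0.948, -0.0, 0.317], [0.0, -1.0, -0.0]]
ft_force: [-1.8, 0.0, 2.0]
width: 0.0
```

Emit:
drive_tool(
  motion=[
    {"dp":[0,1,0],"rotation":[0,0,0],"grip":0},
    {"dp":[0,1,0],"rotation":[0,0,0],"grip":0},
    {"dp":[0,1,0],"rotation":[0,0,0],"grip":0},
  ],
)

```text
clock: 15.05
eef_pos: [0.623, -0.1348, 0.0821]
ee_rot: [[0.317, 0.001, -0.948], [0.948, -0.0, 0.317], [0.0, -1.0, -0.001]]
ft_force: [0.3, 0.6, 2.9]
width: 0.0004
```

Emit:
drive_tool(
  motion=[
    {"dp":[0,1,0],"rotation":[0,0,0],"grip":0},
    {"dp":[0,1,0],"rotation":[0,0,0],"grip":0},
  ],
)

```text
clock: 15.3
eef_pos: [0.6231, -0.1348, 0.0801]
ee_rot: [[0.317, 0.001, -0.948], [0.948, -0.0, 0.317], [0.0, -1.0, -0.001]]
ft_force: [0.9, -0.7, 3.6]
width: 0.0002
```

Emit:
drive_tool(
  motion=[
    {"dp":[0,1,0],"rotation":[0,0,0],"grip":0},
    {"dp":[0,1,0],"rotation":[0,0,0],"grip":0},
  ],
)

```text
clock: 15.55
eef_pos: [0.6233, -0.1348, 0.0787]
ee_rot: [[0.317, 0.001, -0.948], [0.948, -0.0, 0.317], [0.0, -1.0, -0.001]]
ft_force: [0.2, -1.1, 8.5]
width: 0.0001
```

Emit:
drive_tool(
  motion=[
    {"dp":[0,1,0],"rotation":[0,0,0],"grip":0},
    {"dp":[0,1,0],"rotation":[0,0,0],"grip":0},
  ],
)

```text
clock: 15.8
eef_pos: [0.6234, -0.1348, 0.0785]
ee_rot: [[0.317, 0.002, -0.948], [0.948, -0.001, 0.317], [0.0, -1.0, -0.003]]
ft_force: [-4.0, 0.5, 16.7]
width: 0.0001
```

Emit:
drive_tool(
  motion=[
    {"dp":[0,1,0],"rotation":[0,0,0],"grip":0},
    {"dp":[0,0,0],"rotation":[0,0,0],"grip":0},
  ],
)

```text
clock: 16.05
eef_pos: [0.6233, -0.1348, 0.0784]
ee_rot: [[0.317, 0.003, -0.948], [0.948, -0.001, 0.317], [0.0, -1.0, -0.003]]
ft_force: [-4.4, 0.6, 16.8]
width: 0.0001
```

The far end stopped hard at z=78.4 mm with 17 N on it. Now the near end.

Emit:
drive_tool(
  motion=[
    {"dp":[0,-5,0],"rotation":[0,0,0],"grip":0},
    {"dp":[0,-20,0],"rotation":[0,0,0],"grip":0},
    {"dp":[0,0,43],"rotation":[0,0,0],"grip":0},
    {"dp":[0,0,43],"rotation":[0,0,0],"grip":0},
    {"dp":[0,0,44],"rotation":[0,0,0],"grip":0},
    {"dp":[0,0,0],"rotation":[0,0,0],"grip":0},
    {"dp":[0,4,0],"rotation":[0,0,0],"grip":0},
    {"dp":[0,2,0],"rotation":[0,0,0],"grip":0},
  ],
)

```text
clock: 17.05
eef_pos: [0.5006, -0.0937, 0.0936]
ee_rot: [[0.317, 0.001, -0.948], [0.948, -0.0, 0.317], [0.0, -1.0, -0.001]]
ft_force: [1.1, 0.4, -0.5]
width: -0.0003
```

Emit:
drive_tool(
  motion=[
    {"dp":[0,1,0],"rotation":[0,0,0],"grip":0},
    {"dp":[0,1,0],"rotation":[0,0,0],"grip":0},
    {"dp":[0,1,0],"rotation":[0,0,0],"grip":0},
    {"dp":[0,1,0],"rotation":[0,0,0],"grip":0},
  ],
)

```text
clock: 17.55
eef_pos: [0.4995, -0.0935, 0.0899]
ee_rot: [[0.317, 0.0, -0.948], [0.948, -0.0, 0.317], [0.0, -1.0, -0.0]]
ft_force: [-0.7, -0.7, -0.3]
width: 0.0
```

Emit:
drive_tool(
  motion=[
    {"dp":[0,1,0],"rotation":[0,0,0],"grip":0},
    {"dp":[0,1,0],"rotation":[0,0,0],"grip":0},
    {"dp":[0,1,0],"rotation":[0,0,0],"grip":0},
  ],
)

```text
clock: 17.92
eef_pos: [0.4995, -0.0934, 0.087]
ee_rot: [[0.317, 0.0, -0.948], [0.948, -0.0, 0.317], [0.0, -1.0, -0.0]]
ft_force: [-0.4, -0.6, -0.3]
width: -0.0002
```

Emit:
drive_tool(
  motion=[
    {"dp":[0,1,0],"rotation":[0,0,0],"grip":0},
    {"dp":[0,1,0],"rotation":[0,0,0],"grip":0},
    {"dp":[0,1,0],"rotation":[0,0,0],"grip":0},
  ],
)

```text
clock: 18.3
eef_pos: [0.4994, -0.0934, 0.0841]
ee_rot: [[0.317, 0.0, -0.948], [0.948, 0.0, 0.317], [0.0, -1.0, -0.0]]
ft_force: [-0.6, -0.3, 4.1]
width: -0.0001
```

Emit:
drive_tool(
  motion=[
    {"dp":[0,1,0],"rotation":[0,0,0],"grip":0},
    {"dp":[0,1,0],"rotation":[0,0,0],"grip":0},
  ],
)

```text
clock: 18.55
eef_pos: [0.4993, -0.0934, 0.0822]
ee_rot: [[0.317, -0.0, -0.948], [0.948, 0.0, 0.317], [0.0, -1.0, 0.0]]
ft_force: [-3.1, 0.3, 5.6]
width: -0.0002
```

Emit:
drive_tool(
  motion=[
    {"dp":[0,1,0],"rotation":[0,0,0],"grip":0},
    {"dp":[0,1,0],"rotation":[0,0,0],"grip":0},
  ],
)

```text
clock: 18.8
eef_pos: [0.499, -0.0933, 0.0803]
ee_rot: [[0.317, -0.0, -0.948], [0.948, 0.0, 0.317], [0.0, -1.0, 0.001]]
ft_force: [-3.4, 0.5, 7.2]
width: -0.0001
```

Emit:
drive_tool(
  motion=[
    {"dp":[0,1,0],"rotation":[0,0,0],"grip":0},
    {"dp":[0,1,0],"rotation":[0,0,0],"grip":0},
  ],
)

```text
clock: 19.05
eef_pos: [0.499, -0.0933, 0.0794]
ee_rot: [[0.317, -0.0, -0.948], [0.948, 0.0, 0.317], [0.0, -1.0, 0.0]]
ft_force: [-7.6, 1.5, 18.9]
width: -0.0001
```

The near end stopped hard at 79.4 mm with about 19 N. I'll hold briefly, then press the far end again in case it was loosened.

Emit:
drive_tool(
  motion=[
    {"dp":[0,0,0],"rotation":[0,0,0],"grip":0},
    {"dp":[0,-5,0],"rotation":[0,0,0],"grip":0},
    {"dp":[0,-10,0],"rotation":[0,0,0],"grip":0},
    {"dp":[0,0,-43],"rotation":[0,0,0],"grip":0},
    {"dp":[0,0,-43],"rotation":[0,0,0],"grip":0},
    {"dp":[0,0,-44],"rotation":[0,0,0],"grip":0},
    {"dp":[0,0,0],"rotation":[0,0,0],"grip":0},
    {"dp":[0,3,0],"rotation":[0,0,0],"grip":0},
  ],
)

```text
clock: 20.05
eef_pos: [0.6221, -0.1345, 0.0895]
ee_rot: [[0.317, -0.001, -0.948], [0.948, 0.0, 0.317], [-0.0, -1.0, 0.001]]
ft_force: [0.2, -0.1, 0.5]
width: 0.0001
```

Emit:
drive_tool(
  motion=[
    {"dp":[0,3,0],"rotation":[0,0,0],"grip":0},
    {"dp":[0,3,0],"rotation":[0,0,0],"grip":0},
    {"dp":[0,2,0],"rotation":[0,0,0],"grip":0},
    {"dp":[0,1,0],"rotation":[0,0,0],"grip":0},
  ],
)

```text
clock: 20.55
eef_pos: [0.6225, -0.1345, 0.081]
ee_rot: [[0.317, -0.0, -0.948], [0.948, -0.0, 0.317], [-0.0, -1.0, 0.0]]
ft_force: [0.6, -0.6, 1.3]
width: -0.0003
```

Emit:
drive_tool(
  motion=[
    {"dp":[0,1,0],"rotation":[0,0,0],"grip":0},
    {"dp":[0,1,0],"rotation":[0,0,0],"grip":0},
  ],
)

```text
clock: 20.8
eef_pos: [0.6228, -0.1347, 0.079]
ee_rot: [[0.317, 0.0, -0.948], [0.948, -0.0, 0.317], [-0.0, -1.0, -0.0]]
ft_force: [0.0, -0.1, 0.2]
width: -0.0003
```

Emit:
drive_tool(
  motion=[
    {"dp":[0,1,0],"rotation":[0,0,0],"grip":0},
    {"dp":[0,1,0],"rotation":[0,0,0],"grip":0},
  ],
)

```text
clock: 21.05
eef_pos: [0.6228, -0.1347, 0.0782]
ee_rot: [[0.317, 0.001, -0.948], [0.948, -0.0, 0.317], [0.0, -1.0, -0.001]]
ft_force: [-3.3, 1.0, 8.7]
width: 0.0004
```

Emit:
drive_tool(
  motion=[
    {"dp":[0,1,0],"rotation":[0,0,0],"grip":0},
    {"dp":[0,0,0],"rotation":[0,0,0],"grip":0},
  ],
)

```text
clock: 21.3
eef_pos: [0.6229, -0.1347, 0.0782]
ee_rot: [[0.317, 0.001, -0.948], [0.948, -0.0, 0.317], [0.0, -1.0, -0.001]]
ft_force: [-2.8, 0.1, 10.4]
width: -0.0003
```

Emit:
drive_tool(
  motion=[
    {"dp":[0,1,0],"rotation":[0,0,0],"grip":0},
    {"dp":[0,0,0],"rotation":[0,0,0],"grip":0},
  ],
)

```text
clock: 21.55
eef_pos: [0.6228, -0.1347, 0.0782]
ee_rot: [[0.317, 0.002, -0.948], [0.948, -0.0, 0.317], [0.0, -1.0, -0.002]]
ft_force: [-5.7, 1.8, 14.7]
width: -0.0
```

Emit:
drive_tool(
  motion=[
    {"dp":[0,-5,0],"rotation":[0,0,0],"grip":0},
    {"dp":[0,-10,0],"rotation":[0,0,0],"grip":0},
    {"dp":[0,0,43],"rotation":[0,0,0],"grip":0},
    {"dp":[0,0,43],"rotation":[0,0,0],"grip":0},
    {"dp":[0,0,44],"rotation":[0,0,0],"grip":0},
    {"dp":[0,0,0],"rotation":[0,0,0],"grip":0},
    {"dp":[0,4,0],"rotation":[0,0,0],"grip":0},
    {"dp":[0,4,0],"rotation":[0,0,0],"grip":0},
  ],
)

```text
clock: 22.55
eef_pos: [0.5012, -0.0939, 0.0821]
ee_rot: [[0.317, 0.002, -0.948], [0.948, -0.0, 0.317], [0.0, -1.0, -0.002]]
ft_force: [1.0, 0.3, 0.2]
width: 0.0001
```

Emit:
drive_tool(
  motion=[
    {"dp":[0,1,0],"rotation":[0,0,0],"grip":0},
    {"dp":[0,1,0],"rotation":[0,0,0],"grip":0},
  ],
)

```text
clock: 22.8
eef_pos: [0.4998, -0.0936, 0.0796]
ee_rot: [[0.317, -0.0, -0.948], [0.948, -0.0, 0.317], [-0.0, -1.0, 0.0]]
ft_force: [0.4, -0.5, 0.2]
width: -0.0003
```

Emit:
drive_tool(
  motion=[
    {"dp":[0,1,0],"rotation":[0,0,0],"grip":0},
    {"dp":[0,1,0],"rotation":[0,0,0],"grip":0},
  ],
)

```text
clock: 23.05
eef_pos: [0.4999, -0.0936, 0.0794]
ee_rot: [[0.317, 0.001, -0.948], [0.948, -0.0, 0.317], [0.0, -1.0, -0.001]]
ft_force: [-4.4, 1.1, 14.5]
width: 0.0004
```

Emit:
drive_tool(
  motion=[
    {"dp":[0,1,0],"rotation":[0,0,0],"grip":0},
    {"dp":[0,0,0],"rotation":[0,0,0],"grip":0},
  ],
)

```text
clock: 23.3
eef_pos: [0.4999, -0.0936, 0.0794]
ee_rot: [[0.317, 0.002, -0.948], [0.948, -0.001, 0.317], [0.0, -1.0, -0.002]]
ft_force: [-5.1, 0.1, 16.1]
width: -0.0002
```

Both ends hold at their stops (78.2 and 79.4 mm). I'll rise clear and take a last look.

Emit:
drive_tool(
  motion=[
    {"dp":[0,-5,0],"rotation":[0,0,0],"grip":0},
    {"dp":[0,-45,0],"rotation":[0,0,0],"grip":0},
    {"dp":[0,-50,0],"rotation":[0,0,0],"grip":0},
    {"dp":[10,-47,-47],"rotation":[0,0,0],"grip":0},
    {"dp":[10,0,-48],"rotation":[0,0,0],"grip":0},
    {"dp":[0,0,0],"rotation":[0,0,0],"grip":0},
    {"dp":[0,0,0],"rotation":[0,0,0],"grip":0},
    {"dp":[0,0,0],"rotation":[0,0,0],"grip":0},
  ],
)

```text
clock: 24.3
eef_pos: [0.5914, -0.1041, 0.2206]
ee_rot: [[0.317, -0.001, -0.948], [0.948, 0.0, 0.317], [-0.0, -1.0, 0.001]]
ft_force: [-0.7, -0.3, 0.6]
width: -0.0001
```

```bash
python3 - <<'E'
from h import *
w=imaging.camera("wrist")[:,:,::-1]; s=imaging.camera("scene")[:,:,::-1]
a=cv2.resize(w[0:270,150:350],(400,540),interpolation=cv2.INTER_CUBIC)
b=cv2.resize(s[150:240,180:247],(400,540),interpolation=cv2.INTER_CUBIC)
cv2.imwrite("pics/f.png",np.hstack([a,b])); print(sensors.get_obs()["clock"],sensors.get_obs()["ft_force"])
E
```

```text
24.4 [-0.39532228  0.27241414 -0.27250211]
```

View pics/f.png

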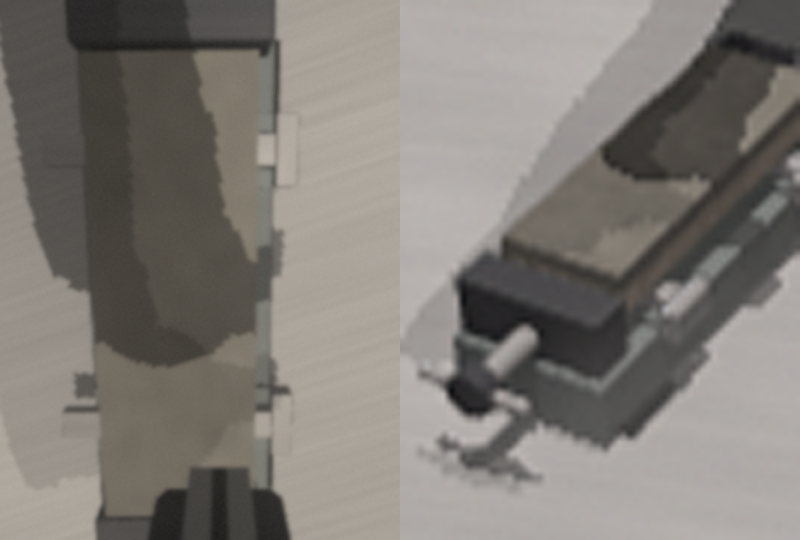

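The heads at (287,150) and (283,420) in the left half are still flush with the bed, and the stone sits low between its jaws. Handing in.

```bash
python3 -c "
from plant import r
print(r.finish_job())"
```

```text
the job is handed in; nothing more can be done
None
```

I pushed both steel strips home, pressed the stone down at both ends until it stopped hard, and handed the job in at about 24.4 s. No verdict was reported.

- **Strips:** each stopped hard at the same depth (63.3 and 63.9 mm). The views before and after pressing show both heads flush with the bed's side.
- **Stone:** I pressed the far end, then the near, then each once more. Pushes peaked at about 17 N far and 20 N near, under the 30 N limit. On the second press neither end sank further: they held at 78.2 mm (far) and 79.4 mm (near). I could not read the bearing force on the strips directly; I infer it from these hard stops.
- **Disagreement:** the shut fingertips lay about 10 mm behind the reported TCP, not 25 mm ahead as the interface text says. My first push passed over the near head without touching it. I found this in two camera views and corrected for it.
- **Surroundings:** I kept the arm clear of the jar, tub, bowl and blue strips. I did not measure their positions again at the end.

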